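Roll the culture vial onto the heat mat's warm line

TASK

Two capped vials lie on the heat mat: with your fingertips, push near the top of the blue-capped one so that it rolls across the mat and comes to rest on the orange line, lying along it, where the heater runs. Do not pick it up or shove it low on its side, and leave the white-capped vial and everything else where it is.

Things in the scene. Friction and masses are not known exactly. Their poses are not given: they have to be found in the camera images.
- vial_blue: the vial to roll: amber glass, blue cap, a 32 mm diameter, 100 mm long cylinder, about 70 g, lying on the mat 50 to 80 mm from the line, on either side. Origin: mid axis, 20 mm above the table. y runs along it to the cap, within 0.08 rad of the line; z, up at the start, turns as it rolls. Pressed lightly from above (2 to 10 N) it grips: it rolls half as far as the fingertips on its top move, so it takes several strokes
- vial_white: the same kind of vial with a white cap, on the other side of the orange line, axes as for the blue one; to be left where it lies
- mat_line (a point): centre of the orange line on the top face of the black heat mat (4 mm above the table). The mat is fixed and flat, 280 mm along x (the way the vials roll) by 260 mm along y. The line is 12 mm wide, 250 mm long, along this frame's y; x points across it, z up. A vial let go on the mat stops within a few mm and stays put
- bowl: white ceramic bowl, 120 mm across, 45 mm high, on the left of the table; origin at the centre of its underside
- jar: small glass jar with metal twist cap, 60 mm across, 75 mm high, on the right; origin at the centre of its underside
- hide: green resin log hide, an arch about 110 mm wide (x), 150 mm long (y) and 60 mm high, far right; origin near the middle of its underside
- dome: aluminium lamp dome standing on its rim, 140 mm across, 95 mm high with a black lamp socket on top, far left; origin at the centre of its underside
- mister: white plastic bottle with green cap, 56 mm across, 130 mm high, near right; origin at the centre of its underside
There are look-alikes about, which are no part of the job. What is shaped like the vial_blue but red or turquoise is not meant.

How it is judged (in metres and radians):
On the way, in this order (a step that is already met when the one before it is completed fails the run):
1. the blue-capped vial has rolled at least a third of a turn (angle between vial_blue's own z axis and vertical above 2.1 rad).
2. it lies on the orange line, along it (x of vial_blue in the frame of mat_line between -0.007 and 0.007 m and y of vial_blue in the frame of mat_line between -0.08 and 0.08 m and angle between the y axis of vial_blue and the y axis of mat_line, either way round below 0.12 rad and height (world z) of vial_blue below 0.025 m and linear speed of vial_blue below 0.01 m/s), for 0.2 s.
At the end, for the whole second after the job is handed in: the blue-capped vial lies still on the mat with its middle within 7 mm of the line's centre line and within 80 mm of the line's midpoint along it, its axis within 0.12 rad (7 degrees) of the line; the white-capped vial and all other things are within 15 mm of where they started (all of step 2 and distance of each of vial_white, bowl, jar, hide, dome, mister from where it was at the start of the episode below 0.015 m); the robot touches nothing.
It fails at once if the blue-capped vial is lifted (more than 10 mm off the mat) (height (world z) of vial_blue above 0.03 m).
It fails at once if the blue-capped vial is pushed low on its side, fingertips well below its middle (contact force between the fingers and vial_blue above 0.3 N and height (world z) of the grasp point below 0.03 m).
It fails at once if the white-capped vial is moved more than 15 mm (distance of vial_white from where it was at the start of the episode above 0.015 m).
It fails at once if the bowl, jar, log hide, lamp dome or bottle is moved more than 15 mm (distance of any of bowl, jar, hide, dome, mister from where it was at the start of the episode above 0.015 m).
It also fails if it takes over 54 s, if anything falls off the work surface, if the arm or the gripper's body presses on something with over 40 N, if the wrist force passes 120 N, or if a joint passes its speed limit or range.

ROBOT

A 6-joint arm with a two-finger parallel gripper is mounted at the origin on the work surface. World frame = base frame: x ahead of the robot, y to its left, z up, the work surface at z = 0. Lengths are in m, angles in degrees, forces in N, time in s.
With the tool pointing down it reaches from about 0.4 to 0.825 m from the base axis. Payload 7 kg.
Tool frame: the origin (TCP) lies between the finger pads; the fingertips stand 19 mm ahead of it and the grasp point (between the pads) is the TCP (r.finger_overhang is the distance from the TCP to the fingertips, in m); z points along the fingers, y is the direction in which the jaws open and shut (so a half turn about z gives the same grasp; the last joint's range is limited). The gripper opens to 88 mm and grips with 3 to 60 N. Pads are 19 mm wide; open, the fingers measure 130 mm over their backs; the gripper's body (78 mm by 193 mm) begins 47 mm behind the grasp point.
Start: joints at [83.371, 20.546, 0.682, 0, -70.136, -16.507], TCP at [0.265, 0.621, 0.246] pointing down, gripper open.
Joint ranges: [-176.03, 176.03], [-82.01, 121.73], [-58.28, 71.71], [-173.87, 95.51], [-174.79, -0.11], [-173.66, 173.66]. Speed limits (degrees/s): [136.94, 136.94, 172.46, 180, 180, 180].

INTERFACE

Orientations are given as [roll, pitch, yaw] about the fixed x, y, z axes, in that order (R = Rz(yaw) Ry(pitch) Rx(roll)).
In Python, from plant import r, optics gives the robot as it stands. The module is installed in compiled form; this text tells all that it offers.
- The arm moves only by the tool step_arm, never from a script. Its argument "increments" is a list of rows, each an object of numbers: "tx", "ty", "tz": the shift along the world's x, y, z in mm; "ax", "ay", "az": the turn, a rotation vector about the world's x, y, z in degrees; "claw": the gripper command: -1 is shut, 1 is fully open, values between are in proportion. In form: [{"tx": .., "ty": .., "tz": .., "ax": .., "ay": .., "az": .., "claw": ..}, ...]. A call has 1 to 12 rows; each row shifts and turns the commanded pose from where the row before left it; what a row does not reach is not made up. A row lasts 1/10 s, in which the tool goes at most 50 mm and 8.59 degrees, less where a joint would pass 70% of its speed; a pose out of reach is approached as far as the arm can. A call with a gripper value outside its range is refused whole. The fingers move at their own pace and stop on an object; "newtons" is the grip in N (left out, the last holds). Time passes only in rows, so rows that do not move let the fingers close. It gives the time, the measured TCP pose, the force and the opening at its end, in the units of the state.
- r.get_state(): the state, without advancing time (a new reading comes with each control period).
- optics.capture(name): name is "scene" or "top"; returns a dict with "image" (480x640x3 uint8, blue, green, red), "depth" (480x640 float32, m along the optical axis (not along the pixel's ray), 0 where there is no reading), "fx", "fy", "cx", "cy" (pixels), "R" (3x3) and "t" (3): a world point X has camera coordinates R X + t. Camera axes: x right, y down, z forward; pixel columns grow to the right and rows downward; lengths in m; the calibration is good to about 2 mm. A picture is of the moment at which its call begins.
- r.close_job(): hands the job in, once; it reports no verdict.
The state is a dict: "time_s": time; "joints": joint angles; "qd": joint speeds; "joint_torque": joint torques, N m; "tcp_pos": TCP position; "eef_rot": TCP orientation; "contact_force": force on the tool from outside, world axes, zero at the start; "moment": the same for the moment, N m; "gripper_width": finger opening in m.
Only numpy, scipy, OpenCV 4.12 (cv2) and the standard library are available. Lean on these libraries where they do the work, as an engineer would, in place of code of your own. Each camera call takes 0.05 s, during which the arm holds its last target. There are 200 camera calls.

## Working session

There is one attempt and no reset: what is moved stays moved. The work goes in short steps, Python scripts to look and compute and a tool call to move; the robot and the scene stay as the last step left them, time stands still between calls to the robot, and variables do not carry over. Pictures are saved under pics/ and viewed, about 8 in all and at most 12, crops included, and the job is handed in when it is done.

Besides the shell and the picture viewer there is one more tool, called by a JSON object that holds its "api" and its "payload". step_arm: Moves the arm, as the interface text tells. Its arguments: {"type":"object","properties":{"increments":{"type":"array","items":{"type":"object","properties":{"tx":{"type":"number"},"ty":{"type":"number"},"tz":{"type":"number"},"ax":{"type":"number"},"ay":{"type":"number"},"az":{"type":"number"},"claw":{"type":"number"}}}},"newtons":{"type":"number"}},"required":["increments"]}

```bash
mkdir -p pics
python3 - <<'E'
from plant import r, optics
import cv2,numpy as np
s=r.get_state(); print(s, r.finger_overhang)
for n in("top","scene"):
    c=optics.capture(n); cv2.imwrite(f"pics/{n}0.png",c["image"]); np.savez(f"{n}0.npz",**c); print(n,c["fx"],c["cx"],c["cy"],c["R"],c["t"])
E
```

```text
{'time_s': 0.0, 'joints': array([ 8.33708550e+01,  2.05898455e+01,  6.35331510e-01, -2.11534470e-02,
       -7.01372866e+01, -1.65097970e+01]), 'qd': array([-0.0194849 ,  0.03231023, -0.05186336, -0.05002417, -0.00737015,
       -0.01389027]), 'joint_torque': array([-2.69040044e-05, -5.82719100e+01,  2.93063825e+01,  6.99740812e+00,
        6.98815507e-03, -1.63716059e-04]), 'tcp_pos': array([0.26505458, 0.62028451, 0.2446492 ]), 'eef_rot': array([ 1.79906332e+02, -7.02448943e-03, -2.31461395e+01]), 'contact_force': array([-0.06873829,  0.5890412 ,  0.52436341]), 'moment': array([-0.00444319,  0.01165051, -0.00419739]), 'gripper_width': 0.08738871443206443} 0.019
top 495.9740295513163 321.7008280229252 230.14423412775272 [[ 0.02078355 -0.99968616  0.01398684]
 [-0.99527137 -0.02201541 -0.09460566]
 [ 0.09488389 -0.01195446 -0.99541657]] [-0.02324887  0.46879812  1.4952846 ]
scene 437.2598183259349 321.7090665277019 233.40064573002422 [[ 0.68239804  0.73073872  0.01881046]
 [ 0.42183502 -0.37265249 -0.82655026]
 [-0.59698251  0.57197119 -0.56254851]] [-0.33562204 -0.16967616  1.32942129]
```

View pics/top0.png

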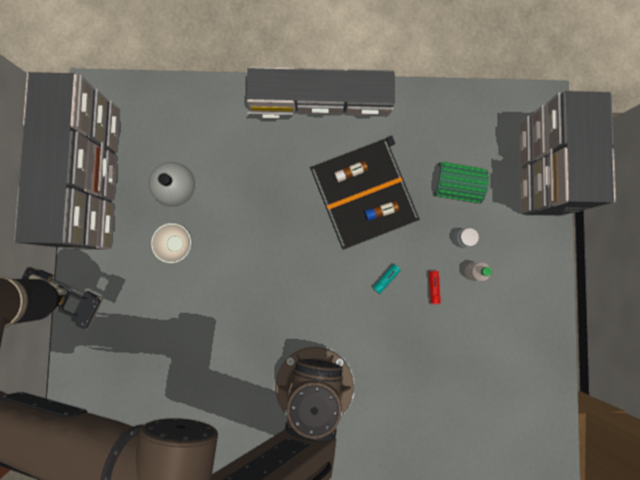

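View pics/scene0.png

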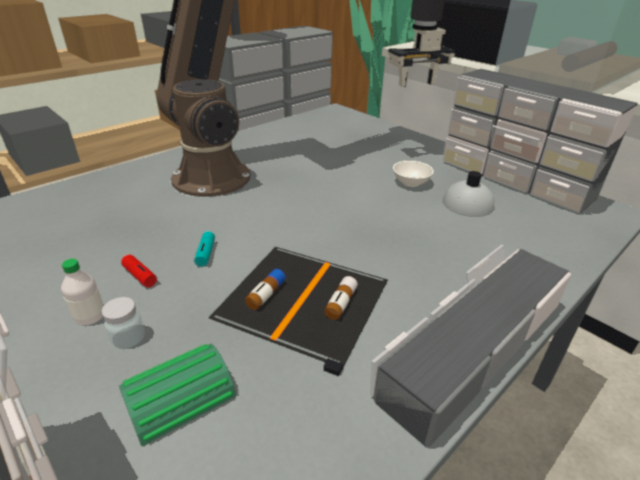

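The top view shows the mat at about (365,192), with the orange line running from (330,207) to (402,180). The blue vial is at (382,211) on the robot side of the line, cap to the left, and the white vial is at (351,172) on the far side. The red and turquoise decoys lie off the mat.

```bash
cat > h.py <<'E'
import numpy as np, cv2
def cast(c,px,z):
    px=np.atleast_2d(px).astype(float); d=np.c_[(px[:,0]-c["cx"])/c["fx"],(px[:,1]-c["cy"])/c["fy"],np.ones(len(px))]@c["R"]
    o=-c["R"].T@c["t"]; return o+d*((z-o[2])/d[:,2])[:,None]
def cloud(c):
    v,u=np.mgrid[:480,:640]; D=c["depth"]
    P=np.dstack([(u-c["cx"])/c["fx"]*D,(v-c["cy"])/c["fy"]*D,D])-c["t"]
    return P@c["R"]
def axis(P):
    m=P[:,:2].mean(0); w,V=np.linalg.eigh(np.cov((P[:,:2]-m).T)); a=V[:,1]; a=a*np.sign(a[1]); return m,a
def measure(c,zc=None):
    hsv=cv2.cvtColor(c["image"],cv2.COLOR_BGR2HSV); H,S,V=cv2.split(hsv); P=cloud(c); out={}
    m=(H>8)&(H<22)&(S>200)&(V>180)&(np.abs(P[...,2]-.004)<.012)
    n,l,st,_=cv2.connectedComponentsWithStats(m.astype(np.uint8)); k=1+st[1:,4].argmax()
    v,u=np.where(l==k); L=cast(c,np.c_[u,v],.004); q,a=axis(L); s=(L[:,:2]-q)@a
    q=q+a*(s.max()+s.min())/2; b=np.array([a[1],-a[0]]); out["line"]=(q,a,np.ptp(s))
    # everything bright on the mat off the line
    X=cast(c,np.c_[np.tile(np.arange(640),480),np.repeat(np.arange(480),640)],.02)[:,:2].reshape(480,640,2)-q
    along,acr=X@a,X@b
    on=(abs(along)<.115)&(abs(acr)<.122)
    body=on&(V>70)&~cv2.dilate((l==k).astype(np.uint8),np.ones((3,3))).astype(bool)
    n,l2,st,_=cv2.connectedComponentsWithStats(cv2.morphologyEx(body.astype(np.uint8),cv2.MORPH_CLOSE,np.ones((5,5))))
    for k in range(1,n):
        if st[k,4]<60: continue
        v,u=np.where(l2==k); col=c["image"][v,u]; nb=((H[v,u]>100)&(H[v,u]<130)&(S[v,u]>150)).sum()
        (cu,cv_),_,_=cv2.minAreaRect(np.c_[u,v].astype(np.float32))
        W=cast(c,np.c_[u,v],.02); mm,aa=axis(W); t=(W[:,:2]-mm)@aa; w=(W[:,:2]-mm)@np.array([aa[1],-aa[0]])
        ctr=cast(c,[[cu,cv_]],.02)[0,:2]; d=ctr-q
        out[f"obj{k}"]=dict(blue=int(nb),ctr=ctr.round(4),across=round(float(d@b),4),along=round(float(d@a),4),ang=round(float(np.arctan2(aa@b,aa@a)),3),len=round(float(np.ptp(t)),3),wid=round(float(np.ptp(w)),3),ztop=round(float(np.percentile(P[v,u,2],95)),3))
    return out
E
python3 - <<'E'
from h import *
for n in("top","scene"):
    print(n)
    for k,v in measure(dict(np.load(n+"0.npz"))).items(): print(k,v)
E
```

```text
top
line (array([ 0.59110433, -0.14484944]), array([-0.38296572,  0.92376255]), np.float64(0.24571872666346592))
obj8 {'blue': 0, 'ctr': array([ 0.6559, -0.1006]), 'across': 0.0768, 'along': 0.0161, 'ang': -0.022, 'len': 0.106, 'wid': 0.038, 'ztop': 0.04}
obj63 {'blue': 89, 'ctr': array([ 0.5348, -0.1976]), 'across': -0.0722, 'along': -0.0272, 'ang': 0.067, 'len': 0.105, 'wid': 0.037, 'ztop': 0.04}
scene
line (array([ 0.58948607, -0.14417877]), array([-0.38387161,  0.92338648]), np.float64(0.24905349737196936))
obj1 {'blue': 0, 'ctr': array([ 0.6031, -0.1091]), 'across': 0.026, 'along': 0.0272, 'ang': -0.846, 'len': 0.261, 'wid': 0.167, 'ztop': 0.036}
obj2 {'blue': 140, 'ctr': array([ 0.5327, -0.1956]), 'across': -0.0722, 'along': -0.0257, 'ang': 0.011, 'len': 0.13, 'wid': 0.045, 'ztop': 0.037}
```

{"api": "step_arm", "payload": {"increments": [{"tx": 11, "ty": -34, "az": -5.7, "claw": -0.7}, {"tx": 11, "ty": -34, "az": -5.7, "claw": -0.7}, {"tx": 11, "ty": -34, "az": -5.7, "claw": -0.7}, {"tx": 11, "ty": -34, "az": -5.7, "claw": -0.7}, {"tx": 11, "ty": -34, "az": -5.7, "claw": -0.7}, {"tx": 11, "ty": -34, "az": -5.7, "claw": -0.7}, {"tx": 11, "ty": -34, "az": -5.7, "claw": -0.7}, {"tx": 11, "ty": -34, "az": -5.7, "claw": -0.7}, {"tx": 11, "ty": -34, "az": -5.7, "claw": -0.7}, {"tx": 11, "ty": -34, "az": -5.7, "claw": -0.7}, {"tx": 11, "ty": -34, "az": -5.7, "claw": -0.7}, {"tx": 11, "ty": -34, "az": -5.7, "claw": -0.7}]}}

```text
$.increments[0]: bad value
```

{"api": "step_arm", "payload": {"increments": [{"tx": 11, "ty": -34, "az": -5.7, "claw": -0.7}, {"tx": 11, "ty": -34, "az": -5.7, "claw": -0.7}, {"tx": 11, "ty": -34, "az": -5.7, "claw": -0.7}, {"tx": 11, "ty": -34, "az": -5.7, "claw": -0.7}, {"tx": 11, "ty": -34, "az": -5.7, "claw": -0.7}, {"tx": 11, "ty": -34, "az": -5.7, "claw": -0.7}, {"tx": 11, "ty": -34, "az": -5.7, "claw": -0.7}, {"tx": 11, "ty": -34, "az": -5.7, "claw": -0.7}, {"tx": 11, "ty": -34, "az": -5.7, "claw": -0.7}, {"tx": 11, "ty": -34, "az": -5.7, "claw": -0.7}, {"tx": 11, "ty": -34, "az": -5.7, "claw": -0.7}, {"claw": -0.7}]}}

```text
$.increments[0]: bad value
```

{"api": "step_arm", "payload": {"increments": [{"tx": 11, "ty": -34, "tz": 0, "ax": 0, "ay": 0, "az": -5.7, "claw": -0.7}]}}

```text
time_s: 0.2
tcp_pos: [0.2754, 0.5884, 0.2437]
eef_rot: [179.9, -0.0, -28.8]
contact_force: [0.4, -0.9, 0.2]
gripper_width: 0.0837
```

{"api": "step_arm", "payload": {"increments": [{"tx": 11, "ty": -34, "tz": 0, "ax": 0, "ay": 0, "az": -5.7, "claw": -0.7}, {"tx": 11, "ty": -34, "tz": 0, "ax": 0, "ay": 0, "az": -5.7, "claw": -0.7}, {"tx": 11, "ty": -34, "tz": 0, "ax": 0, "ay": 0, "az": -5.7, "claw": -0.7}, {"tx": 11, "ty": -34, "tz": 0, "ax": 0, "ay": 0, "az": -5.7, "claw": -0.7}, {"tx": 11, "ty": -34, "tz": 0, "ax": 0, "ay": 0, "az": -5.7, "claw": -0.7}, {"tx": 11, "ty": -34, "tz": 0, "ax": 0, "ay": 0, "az": -5.7, "claw": -0.7}, {"tx": 11, "ty": -34, "tz": 0, "ax": 0, "ay": 0, "az": -5.7, "claw": -0.7}, {"tx": 11, "ty": -34, "tz": 0, "ax": 0, "ay": 0, "az": -5.7, "claw": -0.7}, {"tx": 11, "ty": -34, "tz": 0, "ax": 0, "ay": 0, "az": -5.7, "claw": -0.7}, {"tx": 11, "ty": -34, "tz": 0, "ax": 0, "ay": 0, "az": -5.7, "claw": -0.7}, {"tx": 11, "ty": -34, "tz": 0, "ax": 0, "ay": 0, "az": -5.7, "claw": -0.7}, {"tx": 11, "ty": -34, "tz": 0, "ax": 0, "ay": 0, "az": -5.7, "claw": -0.7}]}}

```text
time_s: 1.4
tcp_pos: [0.4082, 0.1772, 0.2455]
eef_rot: [180.0, 0.0, -97.5]
contact_force: [1.2, 0.2, -0.0]
gripper_width: 0.013
```

{"api": "step_arm", "payload": {"increments": [{"tx": 11, "ty": -34, "tz": 0, "ax": 0, "ay": 0, "az": -5.7, "claw": -0.7}, {"tx": 11, "ty": -34, "tz": 0, "ax": 0, "ay": 0, "az": -5.7, "claw": -0.7}, {"tx": 11, "ty": -34, "tz": 0, "ax": 0, "ay": 0, "az": -5.7, "claw": -0.7}, {"tx": 11, "ty": -34, "tz": 0, "ax": 0, "ay": 0, "az": -5.7, "claw": -0.7}, {"tx": 11, "ty": -34, "tz": 0, "ax": 0, "ay": 0, "az": -5.7, "claw": -0.7}, {"tx": 11, "ty": -34, "tz": 0, "ax": 0, "ay": 0, "az": -5.7, "claw": -0.7}, {"tx": 11, "ty": -34, "tz": 0, "ax": 0, "ay": 0, "az": -5.7, "claw": -0.7}, {"tx": 11, "ty": -34, "tz": 0, "ax": 0, "ay": 0, "az": -5.7, "claw": -0.7}, {"tx": 11, "ty": -34, "tz": 0, "ax": 0, "ay": 0, "az": -5.7, "claw": -0.7}, {"tx": 11, "ty": -34, "tz": 0, "ax": 0, "ay": 0, "az": -5.7, "claw": -0.7}, {"tx": 9, "ty": -38, "tz": 0, "ax": 0, "ay": 0, "az": -5.7, "claw": -0.7}, {"tx": 0, "ty": 0, "tz": 0, "ax": 0, "ay": 0, "az": 0, "claw": -0.7}]}}

```text
time_s: 2.6
tcp_pos: [0.5274, -0.2027, 0.2445]
eef_rot: [180.0, -0.1, -160.3]
contact_force: [0.0, 0.0, 0.3]
gripper_width: 0.013
```

{"api": "step_arm", "payload": {"increments": [{"tx": 0, "ty": 0, "tz": -45, "ax": 0, "ay": 0, "az": 0, "claw": -0.7}, {"tx": 0, "ty": 0, "tz": -45, "ax": 0, "ay": 0, "az": 0, "claw": -0.7}, {"tx": 0, "ty": 0, "tz": -45, "ax": 0, "ay": 0, "az": 0, "claw": -0.7}, {"tx": 0, "ty": 0, "tz": -30, "ax": 0, "ay": 0, "az": 0, "claw": -0.7}, {"tx": 0, "ty": 0, "tz": -18, "ax": 0, "ay": 0, "az": 0, "claw": -0.7}, {"tx": 0, "ty": 0, "tz": 0, "ax": 0, "ay": 0, "az": 0, "claw": -0.7}, {"tx": 0, "ty": 0, "tz": 0, "ax": 0, "ay": 0, "az": 0, "claw": -0.7}]}}

```text
time_s: 3.3
tcp_pos: [0.5273, -0.1991, 0.0628]
eef_rot: [180.0, -0.0, -159.9]
contact_force: [0.0, 0.3, 0.8]
gripper_width: 0.0133
```

Run:
```python
from plant import optics
import cv2
from h import *
c=optics.capture("scene"); cv2.imwrite("pics/s1.png",cv2.resize(c["image"][200:380,180:420],None,fx=3,fy=3))
```

```text
(no output)
```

View pics/s1.png

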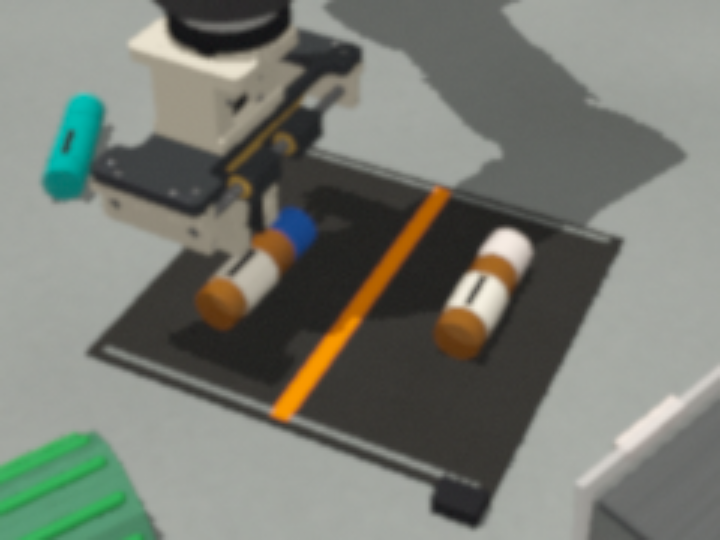

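The crop shows the fingertips just over the near-robot side of the blue vial at (262,215). The vial is clear of everything else.

{"api": "step_arm", "payload": {"increments": [{"tx": 0, "ty": 0, "tz": -5, "ax": 0, "ay": 0, "az": 0, "claw": -0.7}, {"tx": 0, "ty": 0, "tz": -1, "ax": 0, "ay": 0, "az": 0, "claw": -0.7}, {"tx": 0, "ty": 0, "tz": 0, "ax": 0, "ay": 0, "az": 0, "claw": -0.7}]}}

```text
time_s: 3.65
tcp_pos: [0.5274, -0.1993, 0.057]
eef_rot: [-180.0, 0.0, -159.9]
contact_force: [-0.4, -0.6, -0.8]
gripper_width: 0.0127
```

{"api": "step_arm", "payload": {"increments": [{"tx": 0, "ty": 0, "tz": -1, "ax": 0, "ay": 0, "az": 0, "claw": -0.7}, {"tx": 0, "ty": 0, "tz": 0, "ax": 0, "ay": 0, "az": 0, "claw": -0.7}]}}

```text
time_s: 3.85
tcp_pos: [0.5272, -0.1993, 0.0557]
eef_rot: [-180.0, 0.0, -159.9]
contact_force: [-0.3, 1.2, -0.6]
gripper_width: 0.0131
```

{"api": "step_arm", "payload": {"increments": [{"tx": 0, "ty": 0, "tz": -1, "ax": 0, "ay": 0, "az": 0, "claw": -0.7}, {"tx": 0, "ty": 0, "tz": 0, "ax": 0, "ay": 0, "az": 0, "claw": -0.7}]}}

```text
time_s: 4.05
tcp_pos: [0.5278, -0.1993, 0.0552]
eef_rot: [-180.0, 0.1, -159.9]
contact_force: [-0.0, 1.0, 4.5]
gripper_width: 0.013
```

{"api": "step_arm", "payload": {"increments": [{"tx": 2.8, "ty": 1.1, "tz": 0, "ax": 0, "ay": 0, "az": 0, "claw": -0.7}, {"tx": 4.6, "ty": 1.9, "tz": 0, "ax": 0, "ay": 0, "az": 0, "claw": -0.7}, {"tx": 4.6, "ty": 1.9, "tz": 0, "ax": 0, "ay": 0, "az": 0, "claw": -0.7}, {"tx": 4.6, "ty": 1.9, "tz": 0, "ax": 0, "ay": 0, "az": 0, "claw": -0.7}, {"tx": 4.6, "ty": 1.9, "tz": 0, "ax": 0, "ay": 0, "az": 0, "claw": -0.7}, {"tx": 4.6, "ty": 1.9, "tz": 0, "ax": 0, "ay": 0, "az": 0, "claw": -0.7}, {"tx": 1.9, "ty": 0.8, "tz": 0, "ax": 0, "ay": 0, "az": 0, "claw": -0.7}, {"tx": 0, "ty": 0, "tz": 0, "ax": 0, "ay": 0, "az": 0, "claw": -0.7}]}}

```text
time_s: 4.85
tcp_pos: [0.5566, -0.1883, 0.0551]
eef_rot: [-179.9, 0.1, -159.9]
contact_force: [1.3, -4.7, 5.5]
gripper_width: 0.0134
```

{"api": "step_arm", "payload": {"increments": [{"tx": 0, "ty": 0, "tz": 8, "ax": 0, "ay": 0, "az": 0, "claw": -0.7}, {"tx": 0, "ty": 0, "tz": 40, "ax": 0, "ay": 0, "az": 0, "claw": -0.7}, {"tx": -45, "ty": -18, "tz": 0, "ax": 0, "ay": 0, "az": 0, "claw": -0.7}, {"tx": 0, "ty": 0, "tz": 0, "ax": 0, "ay": 0, "az": 0, "claw": -0.7}]}}

```text
time_s: 5.25
tcp_pos: [0.5053, -0.2061, 0.1028]
eef_rot: [179.9, -0.1, -160.1]
contact_force: [0.9, 0.8, -0.1]
gripper_width: 0.0134
```

Run:
```python
from plant import optics
import cv2
from h import *
for n in("top","scene"):
    c=optics.capture(n); print(n)
    for k,v in measure(c).items(): print(k,v)
    if n=="top": cv2.imwrite("pics/t2.png",cv2.resize(c["image"][130:260,300:430],None,fx=4,fy=4))
```

```text
topTraceback (most recent call last):
  File "<stdin>", line 6, in <module>
  File "h.py", line 14, in measure
    n,l,st,_=cv2.connectedComponentsWithStats(m.astype(np.uint8)); k=1+st[1:,4].argmax()
                                                                       ~~~~~~~~~~~~~~~^^
ValueError: attempt to get argmax of an empty sequence
```

```bash
cat >> h.py <<'E'
q0=np.array([.5903,-.1445]); a0=np.array([-.3834,.9236]); b0=np.array([.9236,.3834])
def cap(c):
    H,S,V=cv2.split(cv2.cvtColor(c["image"],cv2.COLOR_BGR2HSV))
    X=cast(c,np.c_[np.tile(np.arange(640),480),np.repeat(np.arange(480),640)],.02)[:,:2].reshape(480,640,2)-q0
    on=(abs(X@a0)<.13)&(abs(X@b0)<.125)
    m=on&(H>105)&(H<130)&(S>150)&(V>40)
    P=X[m]; return m.sum(), (np.array([P@b0,P@a0]).mean(1)*1000).round(1)
E
python3 - <<'E'
from plant import optics
from h import *
print("before",[cap(dict(np.load(n+"0.npz"))) for n in("top","scene")])
for n in("top","scene"):
    c=optics.capture(n); print(n,cap(c))
    cv2.imwrite(f"pics/{n}2.png",cv2.resize(c["image"][130:260,300:430] if n=="top" else c["image"][230:370,200:400],None,fx=4,fy=4))
E
```

```text
before [(np.int64(91), array([-68.9,  11.5])), (np.int64(140), array([-69.7,  22.2]))]
top (np.int64(0), array([nan, nan]))
scene (np.int64(137), array([-53.9,  22.7]))h.py:37: RuntimeWarning: Mean of empty slice.
  P=X[m]; return m.sum(), (np.array([P@b0,P@a0]).mean(1)*1000).round(1)
  ret = um.true_divide(
```

View pics/scene2.png

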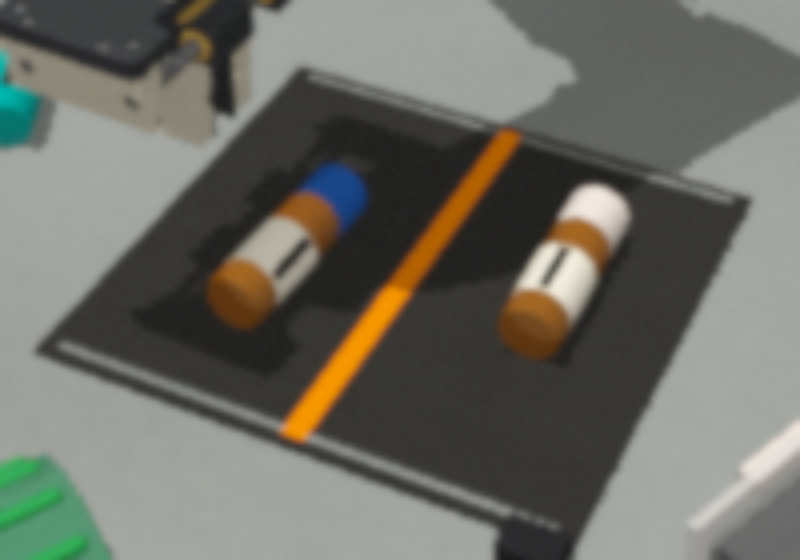

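The vial rolled 15.8 mm for about 31 mm of finger travel, with no slip. Its cap is at (335,195) and its base at (243,295) in the crop, and it is still roughly parallel to the line. I'll repeat the stroke.

{"api": "step_arm", "payload": {"increments": [{"tx": 30, "ty": 12, "tz": 0, "ax": 0, "ay": 0, "az": 0, "claw": -0.7}, {"tx": 0, "ty": 0, "tz": -40, "ax": 0, "ay": 0, "az": 0, "claw": -0.7}, {"tx": 0, "ty": 0, "tz": -5, "ax": 0, "ay": 0, "az": 0, "claw": -0.7}, {"tx": 0, "ty": 0, "tz": -3, "ax": 0, "ay": 0, "az": 0, "claw": -0.7}, {"tx": 0, "ty": 0, "tz": 0, "ax": 0, "ay": 0, "az": 0, "claw": -0.7}, {"tx": 0, "ty": 0, "tz": 0, "ax": 0, "ay": 0, "az": 0, "claw": -0.7}]}}

```text
time_s: 6.0
tcp_pos: [0.5402, -0.1932, 0.0551]
eef_rot: [180.0, -0.0, -159.9]
contact_force: [-1.7, 4.5, 5.0]
gripper_width: 0.0133
```

{"api": "step_arm", "payload": {"increments": [{"tx": 2.8, "ty": 1.1, "tz": 0, "ax": 0, "ay": 0, "az": 0, "claw": -0.7}, {"tx": 4.6, "ty": 1.9, "tz": 0, "ax": 0, "ay": 0, "az": 0, "claw": -0.7}, {"tx": 4.6, "ty": 1.9, "tz": 0, "ax": 0, "ay": 0, "az": 0, "claw": -0.7}, {"tx": 4.6, "ty": 1.9, "tz": 0, "ax": 0, "ay": 0, "az": 0, "claw": -0.7}, {"tx": 4.6, "ty": 1.9, "tz": 0, "ax": 0, "ay": 0, "az": 0, "claw": -0.7}, {"tx": 4.6, "ty": 1.9, "tz": 0, "ax": 0, "ay": 0, "az": 0, "claw": -0.7}, {"tx": 1.9, "ty": 0.8, "tz": 0, "ax": 0, "ay": 0, "az": 0, "claw": -0.7}, {"tx": 0, "ty": 0, "tz": 0, "ax": 0, "ay": 0, "az": 0, "claw": -0.7}, {"tx": 0, "ty": 0, "tz": 12, "ax": 0, "ay": 0, "az": 0, "claw": -0.7}, {"tx": -13.9, "ty": -5.7, "tz": 0, "ax": 0, "ay": 0, "az": 0, "claw": -0.7}, {"tx": 0, "ty": 0, "tz": 0, "ax": 0, "ay": 0, "az": 0, "claw": -0.7}]}}

```text
time_s: 7.1
tcp_pos: [0.5514, -0.1885, 0.0665]
eef_rot: [179.9, -0.1, -160.0]
contact_force: [0.8, -0.9, 0.1]
gripper_width: 0.0133
```

Run:
```python
from plant import optics,r
from h import *
c=optics.capture("scene"); print(cap(c), r.get_state()["tcp_pos"])
cv2.imwrite("pics/s3.png",cv2.resize(c["image"][230:370,200:400],None,fx=4,fy=4))
```

```text
(np.int64(133), array([-39.3,  21.3])) [ 0.55212894 -0.18844874  0.0665182 ]
```

View pics/s3.png

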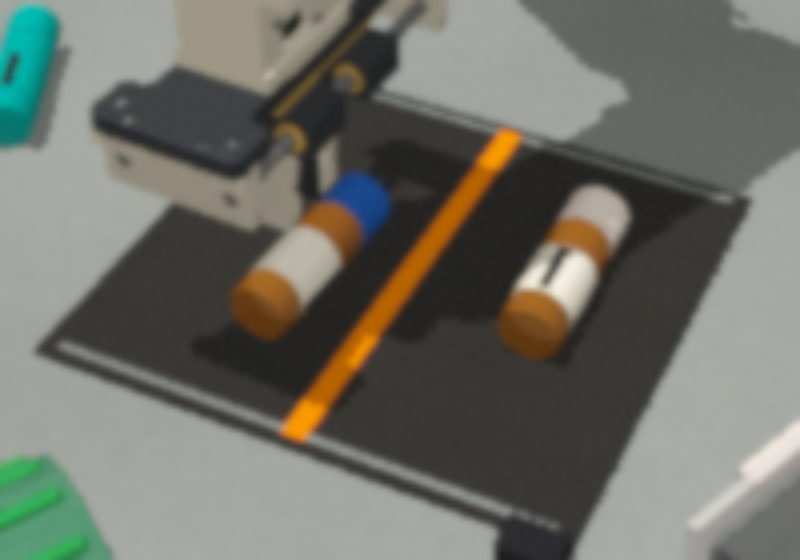

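The second stroke added 14.6 mm, so about 42 mm remain. The tip now sits 10 mm behind the vial, so I'll advance it slightly on the way down.

{"api": "step_arm", "payload": {"increments": [{"tx": 2.5, "ty": 1, "tz": 0, "ax": 0, "ay": 0, "az": 0, "claw": -0.7}, {"tx": 0, "ty": 0, "tz": -8, "ax": 0, "ay": 0, "az": 0, "claw": -0.7}, {"tx": 0, "ty": 0, "tz": -4, "ax": 0, "ay": 0, "az": 0, "claw": -0.7}, {"tx": 0, "ty": 0, "tz": 0, "ax": 0, "ay": 0, "az": 0, "claw": -0.7}, {"tx": 0, "ty": 0, "tz": 0, "ax": 0, "ay": 0, "az": 0, "claw": -0.7}]}}

```text
time_s: 7.65
tcp_pos: [0.5573, -0.1868, 0.055]
eef_rot: [-180.0, 0.1, -159.9]
contact_force: [-1.0, 3.4, 9.9]
gripper_width: 0.0132
```

{"api": "step_arm", "payload": {"increments": [{"tx": 2.8, "ty": 1.1, "tz": 0, "ax": 0, "ay": 0, "az": 0, "claw": -0.7}, {"tx": 4.6, "ty": 1.9, "tz": 0, "ax": 0, "ay": 0, "az": 0, "claw": -0.7}, {"tx": 4.6, "ty": 1.9, "tz": 0, "ax": 0, "ay": 0, "az": 0, "claw": -0.7}, {"tx": 4.6, "ty": 1.9, "tz": 0, "ax": 0, "ay": 0, "az": 0, "claw": -0.7}, {"tx": 4.6, "ty": 1.9, "tz": 0, "ax": 0, "ay": 0, "az": 0, "claw": -0.7}, {"tx": 4.6, "ty": 1.9, "tz": 0, "ax": 0, "ay": 0, "az": 0, "claw": -0.7}, {"tx": 1.9, "ty": 0.8, "tz": 0, "ax": 0, "ay": 0, "az": 0, "claw": -0.7}, {"tx": 0, "ty": 0, "tz": 0, "ax": 0, "ay": 0, "az": 0, "claw": -0.7}, {"tx": 0, "ty": 0, "tz": 40, "ax": 0, "ay": 0, "az": 0, "claw": -0.7}, {"tx": 0, "ty": 0, "tz": 50, "ax": 0, "ay": 0, "az": 0, "claw": -0.7}]}}

```text
time_s: 8.65
tcp_pos: [0.5819, -0.1756, 0.1422]
eef_rot: [179.8, -0.4, -160.0]
contact_force: [1.7, -0.3, 0.3]
gripper_width: 0.0132
```

{"api": "step_arm", "payload": {"increments": [{"tx": -20, "ty": 45, "tz": 0, "ax": 0, "ay": 0, "az": 0, "claw": -0.7}, {"tx": -20, "ty": 45, "tz": 0, "ax": 0, "ay": 0, "az": 0, "claw": -0.7}, {"tx": -20, "ty": 45, "tz": 0, "ax": 0, "ay": 0, "az": 0, "claw": -0.7}, {"tx": -20, "ty": 45, "tz": 0, "ax": 0, "ay": 0, "az": 0, "claw": -0.7}, {"tx": -20, "ty": 45, "tz": 0, "ax": 0, "ay": 0, "az": 0, "claw": -0.7}, {"tx": -20, "ty": 45, "tz": 0, "ax": 0, "ay": 0, "az": 0, "claw": -0.7}, {"tx": 0, "ty": 0, "tz": 0, "ax": 0, "ay": 0, "az": 0, "claw": -0.7}]}}

```text
time_s: 9.35
tcp_pos: [0.4621, 0.0985, 0.1443]
eef_rot: [180.0, 0.0, -159.6]
contact_force: [1.0, -0.7, 0.4]
gripper_width: 0.0135
```

Run:
```python
from plant import optics,r
from h import *
for n in("top","scene"):
    c=optics.capture(n); print(n,cap(c))
    try: print(measure(c))
    except Exception as e: print(e)
    np.savez(n+"4.npz",**c)
    cv2.imwrite(f"pics/{n}4.png",cv2.resize(c["image"][130:260,300:430] if n=="top" else c["image"][230:370,200:400],None,fx=4,fy=4))
```

```text
top (np.int64(92), array([-28.8,   9.8]))
{'line': (array([ 0.59060892, -0.14348429]), array([-0.38375572,  0.92343465]), np.float64(0.24861885348389112)), 'obj2': {'blue': 0, 'ctr': array([ 0.6557, -0.1003]), 'across': 0.0767, 'along': 0.0149, 'ang': -0.024, 'len': 0.107, 'wid': 0.039, 'ztop': 0.04}, 'obj11': {'blue': 90, 'ctr': array([ 0.57  , -0.1798]), 'across': -0.0329, 'along': -0.0256, 'ang': 0.082, 'len': 0.114, 'wid': 0.038, 'ztop': 0.04}}
scene (np.int64(142), array([-30.4,  21.6]))
{'line': (array([ 0.58958252, -0.14413794]), array([-0.38339511,  0.92358443]), np.float64(0.24905362653555002)), 'obj1': {'blue': 0, 'ctr': array([ 0.6034, -0.1094]), 'across': 0.026, 'along': 0.0268, 'ang': -0.851, 'len': 0.262, 'wid': 0.167, 'ztop': 0.036}, 'obj2': {'blue': 142, 'ctr': array([ 0.5704, -0.1828]), 'across': -0.0325, 'along': -0.0284, 'ang': 0.015, 'len': 0.131, 'wid': 0.044, 'ztop': 0.037}}
```

View pics/top4.png

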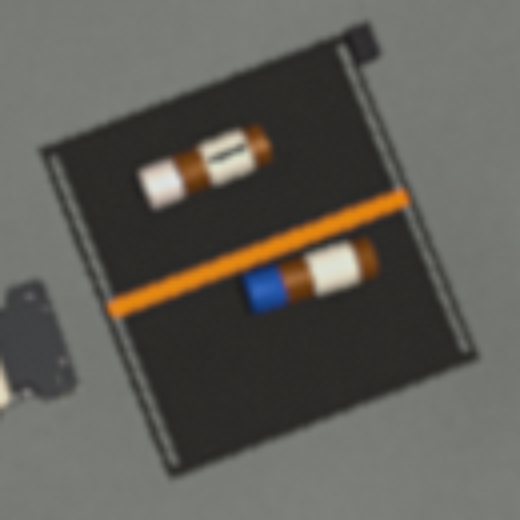

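The vial has its middle at −33 mm across the line, with both views agreeing. Its axis is off by about 0.08 rad, cap end leading, seen at (265,288) in the crop. The next stroke will push nearer the base end with a small counter-turn to straighten it.

{"api": "step_arm", "payload": {"increments": [{"tx": 15, "ty": -41.5, "tz": 0, "ax": 0, "ay": 0, "az": 0, "claw": -0.7}, {"tx": 15, "ty": -41.5, "tz": 0, "ax": 0, "ay": 0, "az": 0, "claw": -0.7}, {"tx": 15, "ty": -41.5, "tz": 0, "ax": 0, "ay": 0, "az": 0, "claw": -0.7}, {"tx": 15, "ty": -41.5, "tz": 0, "ax": 0, "ay": 0, "az": 0, "claw": -0.7}, {"tx": 15, "ty": -41.5, "tz": 0, "ax": 0, "ay": 0, "az": 0, "claw": -0.7}, {"tx": 15, "ty": -41.5, "tz": 0, "ax": 0, "ay": 0, "az": 0, "claw": -0.7}, {"tx": 15, "ty": -41.5, "tz": 0, "ax": 0, "ay": 0, "az": 0, "claw": -0.7}, {"tx": 0, "ty": 0, "tz": -40, "ax": 0, "ay": 0, "az": 0, "claw": -0.7}, {"tx": 0, "ty": 0, "tz": -38, "ax": 0, "ay": 0, "az": 0, "claw": -0.7}, {"tx": 0, "ty": 0, "tz": 0, "ax": 0, "ay": 0, "az": 0, "claw": -0.7}, {"tx": 0, "ty": 0, "tz": 0, "ax": 0, "ay": 0, "az": 0, "claw": -0.7}]}}

```text
time_s: 10.55
tcp_pos: [0.5683, -0.1977, 0.0662]
eef_rot: [180.0, -0.1, -160.0]
contact_force: [0.7, 0.4, -0.2]
gripper_width: 0.0133
```

{"api": "step_arm", "payload": {"increments": [{"tx": 0, "ty": 0, "tz": -8, "ax": 0, "ay": 0, "az": 0, "claw": -0.7}, {"tx": 0, "ty": 0, "tz": -4, "ax": 0, "ay": 0, "az": 0, "claw": -0.7}, {"tx": 0, "ty": 0, "tz": 0, "ax": 0, "ay": 0, "az": 0, "claw": -0.7}, {"tx": 0, "ty": 0, "tz": 0, "ax": 0, "ay": 0, "az": 0, "claw": -0.7}]}}

```text
time_s: 10.95
tcp_pos: [0.5693, -0.1961, 0.0554]
eef_rot: [-180.0, 0.1, -159.9]
contact_force: [0.4, -0.0, 0.3]
gripper_width: 0.0133
```

{"api": "step_arm", "payload": {"increments": [{"tx": 2.8, "ty": 1.1, "tz": 0, "ax": 0, "ay": 0, "az": 0.8, "claw": -0.7}, {"tx": 4.6, "ty": 1.9, "tz": 0, "ax": 0, "ay": 0, "az": 1, "claw": -0.7}, {"tx": 4.6, "ty": 1.9, "tz": 0, "ax": 0, "ay": 0, "az": 1, "claw": -0.7}, {"tx": 4.6, "ty": 1.9, "tz": 0, "ax": 0, "ay": 0, "az": 1, "claw": -0.7}, {"tx": 4.6, "ty": 1.9, "tz": 0, "ax": 0, "ay": 0, "az": 1, "claw": -0.7}, {"tx": 4.6, "ty": 1.9, "tz": 0, "ax": 0, "ay": 0, "az": 1, "claw": -0.7}, {"tx": 1.9, "ty": 0.8, "tz": 0, "ax": 0, "ay": 0, "az": 0, "claw": -0.7}, {"tx": 0, "ty": 0, "tz": 0, "ax": 0, "ay": 0, "az": 0, "claw": -0.7}, {"tx": 0, "ty": 0, "tz": 0, "ax": 0, "ay": 0, "az": 0, "claw": -0.7}, {"tx": 0, "ty": 0, "tz": 40, "ax": 0, "ay": 0, "az": 0, "claw": -0.7}, {"tx": 0, "ty": 0, "tz": 50, "ax": 0, "ay": 0, "az": 0, "claw": -0.7}]}}

```text
time_s: 12.05
tcp_pos: [0.5943, -0.1843, 0.1422]
eef_rot: [179.8, -0.4, -154.1]
contact_force: [1.7, 0.2, 0.5]
gripper_width: 0.0131
```

{"api": "step_arm", "payload": {"increments": [{"tx": -20, "ty": 45, "tz": 0, "ax": 0, "ay": 0, "az": 0, "claw": -0.7}, {"tx": -20, "ty": 45, "tz": 0, "ax": 0, "ay": 0, "az": 0, "claw": -0.7}, {"tx": -20, "ty": 45, "tz": 0, "ax": 0, "ay": 0, "az": 0, "claw": -0.7}, {"tx": -20, "ty": 45, "tz": 0, "ax": 0, "ay": 0, "az": 0, "claw": -0.7}, {"tx": -20, "ty": 45, "tz": 0, "ax": 0, "ay": 0, "az": 0, "claw": -0.7}, {"tx": -20, "ty": 45, "tz": 0, "ax": 0, "ay": 0, "az": 0, "claw": -0.7}, {"tx": 0, "ty": 0, "tz": 0, "ax": 0, "ay": 0, "az": 0, "claw": -0.7}]}}

```text
time_s: 12.75
tcp_pos: [0.4744, 0.0895, 0.1444]
eef_rot: [179.9, -0.0, -153.8]
contact_force: [0.2, 0.7, 0.3]
gripper_width: 0.0133
```

Run:
```python
from plant import optics,r
from h import *
for n in("top","scene"):
    c=optics.capture(n); print(n,cap(c),measure(c))
print(r.get_state()["tcp_pos"])
```

```text
top (np.int64(80), array([-20.4,   9.7])) {'line': (array([ 0.5911859 , -0.14324193]), array([-0.38693124,  0.92210857]), np.float64(0.24861152149362142)), 'obj1': {'blue': 0, 'ctr': array([ 0.6557, -0.1003]), 'across': 0.0761, 'along': 0.0147, 'ang': -0.02, 'len': 0.107, 'wid': 0.039, 'ztop': 0.041}, 'obj5': {'blue': 78, 'ctr': array([ 0.5863, -0.1742]), 'across': -0.0165, 'along': -0.0267, 'ang': 0.137, 'len': 0.116, 'wid': 0.05, 'ztop': 0.04}}
scene (np.int64(137), array([-20.1,  21.4])) {'line': (array([ 0.58994664, -0.1439868 ]), array([-0.38340736,  0.92357934]), np.float64(0.24905362404559672)), 'obj1': {'blue': 0, 'ctr': array([ 0.6034, -0.1094]), 'across': 0.0256, 'along': 0.0268, 'ang': -0.848, 'len': 0.262, 'wid': 0.167, 'ztop': 0.036}, 'obj2': {'blue': 137, 'ctr': array([ 0.58  , -0.1784]), 'across': -0.0223, 'along': -0.028, 'ang': 0.017, 'len': 0.13, 'wid': 0.046, 'ztop': 0.036}}
[0.47574576 0.08651004 0.14432508]
```

```bash
cat >> h.py <<'E'
def parts(c):
    H,S,V=cv2.split(cv2.cvtColor(c["image"],cv2.COLOR_BGR2HSV))
    X=cast(c,np.c_[np.tile(np.arange(640),480),np.repeat(np.arange(480),640)],.02)[:,:2].reshape(480,640,2)-q0
    x,y=X@b0,X@a0
    on=(abs(y)<.1)&(x>-.11)&(x<.035)
    f=lambda m:(np.array([x[m].mean(),y[m].mean()])*1000).round(1)
    cp=f(on&(H>105)&(H<130)&(S>150)&(V>40)); lb=f(on&(S<90)&(V>110)&(abs(y+.035)<.045))
    d=cp-lb; return cp,lb,"ang",round(float(np.arctan2(d[0],d[1])),3)
E
python3 - <<'E'
from plant import optics,r
from h import *
for f in("top0","scene0","top4","scene4"): print(f,parts(dict(np.load(f+".npz"))))
for n in("top","scene"):
    c=optics.capture(n); print(n,parts(c)); np.savez(n+"5.npz",**c)
    if n=="top": cv2.imwrite("pics/top5.png",cv2.resize(c["image"][130:260,300:430],None,fx=4,fy=4))
E
```

```text
top0 (array([-68.9,  11.5]), array([-72.1, -44.9]), 'ang', 0.057)
scene0 (array([-69.7,  22.2]), array([-74.1, -32.6]), 'ang', 0.08)
top4 (array([-28.8,   9.8]), array([-32.8, -46.4]), 'ang', 0.071)
scene4 (array([-30.4,  21.6]), array([-34.7, -33.1]), 'ang', 0.078)
top (array([-20.4,   9.7]), array([-22.3, -46.7]), 'ang', 0.034)
scene (array([-20. ,  21.4]), array([-23.9, -33.3]), 'ang', 0.071)
```

View pics/top5.png

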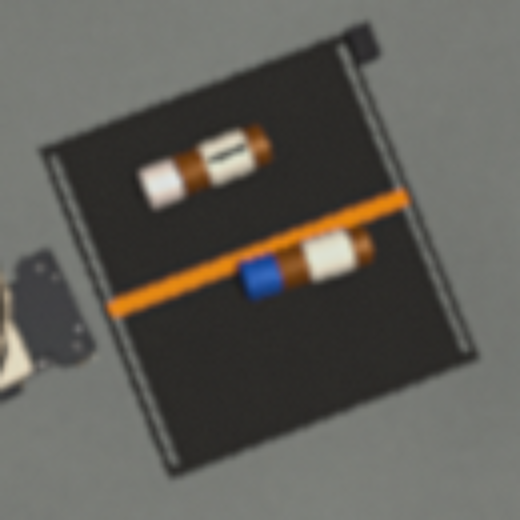

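The cap is at (262,278) and the base at (370,247), so about 22 mm remain and the angle is about 0.06 rad. That stroke's press was light, so I'll press about 1 mm deeper.

{"api": "step_arm", "payload": {"increments": [{"tx": 17, "ty": -46, "tz": 0, "ax": 0, "ay": 0, "az": -1, "claw": -0.7}, {"tx": 17, "ty": -46, "tz": 0, "ax": 0, "ay": 0, "az": -1, "claw": -0.7}, {"tx": 17, "ty": -46, "tz": 0, "ax": 0, "ay": 0, "az": -1, "claw": -0.7}, {"tx": 17, "ty": -46, "tz": 0, "ax": 0, "ay": 0, "az": -1, "claw": -0.7}, {"tx": 17, "ty": -46, "tz": 0, "ax": 0, "ay": 0, "az": -1, "claw": -0.7}, {"tx": 17, "ty": -46, "tz": 0, "ax": 0, "ay": 0, "az": -1, "claw": -0.7}, {"tx": 0, "ty": 0, "tz": -40, "ax": 0, "ay": 0, "az": 0, "claw": -0.7}, {"tx": 0, "ty": 0, "tz": -38, "ax": 0, "ay": 0, "az": 0, "claw": -0.7}, {"tx": 0, "ty": 0, "tz": -8, "ax": 0, "ay": 0, "az": 0, "claw": -0.7}, {"tx": 0, "ty": 0, "tz": -4, "ax": 0, "ay": 0, "az": 0, "claw": -0.7}, {"tx": 0, "ty": 0, "tz": 0, "ax": 0, "ay": 0, "az": 0, "claw": -0.7}, {"tx": 0, "ty": 0, "tz": 0, "ax": 0, "ay": 0, "az": 0, "claw": -0.7}]}}

```text
time_s: 14.15
tcp_pos: [0.579, -0.1917, 0.0555]
eef_rot: [-180.0, 0.0, -160.2]
contact_force: [-0.5, -0.1, -0.4]
gripper_width: 0.0131
```

{"api": "step_arm", "payload": {"increments": [{"tx": 0, "ty": 0, "tz": -1, "ax": 0, "ay": 0, "az": 0, "claw": -0.7}, {"tx": 0, "ty": 0, "tz": 0, "ax": 0, "ay": 0, "az": 0, "claw": -0.7}]}}

```text
time_s: 14.35
tcp_pos: [0.5797, -0.1914, 0.0551]
eef_rot: [-179.9, 0.1, -160.1]
contact_force: [-1.0, -0.7, 5.4]
gripper_width: 0.0133
```

{"api": "step_arm", "payload": {"increments": [{"tx": 2.8, "ty": 1.1, "tz": 0, "ax": 0, "ay": 0, "az": 1, "claw": -0.7}, {"tx": 4.6, "ty": 1.9, "tz": 0, "ax": 0, "ay": 0, "az": 1.3, "claw": -0.7}, {"tx": 4.6, "ty": 1.9, "tz": 0, "ax": 0, "ay": 0, "az": 1.3, "claw": -0.7}, {"tx": 4.6, "ty": 1.9, "tz": 0, "ax": 0, "ay": 0, "az": 1.3, "claw": -0.7}, {"tx": 3.6, "ty": 1.5, "tz": 0, "ax": 0, "ay": 0, "az": 1.1, "claw": -0.7}, {"tx": 1.9, "ty": 0.8, "tz": 0, "ax": 0, "ay": 0, "az": 0, "claw": -0.7}, {"tx": 0, "ty": 0, "tz": 0, "ax": 0, "ay": 0, "az": 0, "claw": -0.7}, {"tx": 0, "ty": 0, "tz": 0, "ax": 0, "ay": 0, "az": 0, "claw": -0.7}, {"tx": 0, "ty": 0, "tz": 40, "ax": 0, "ay": 0, "az": 0, "claw": -0.7}, {"tx": 0, "ty": 0, "tz": 50, "ax": 0, "ay": 0, "az": 0, "claw": -0.7}]}}

```text
time_s: 15.35
tcp_pos: [0.5989, -0.1817, 0.1421]
eef_rot: [179.8, -0.3, -154.1]
contact_force: [1.3, -0.3, -0.0]
gripper_width: 0.0132
```

{"api": "step_arm", "payload": {"increments": [{"tx": -20, "ty": 45, "tz": 0, "ax": 0, "ay": 0, "az": 0, "claw": -0.7}, {"tx": -20, "ty": 45, "tz": 0, "ax": 0, "ay": 0, "az": 0, "claw": -0.7}, {"tx": -20, "ty": 45, "tz": 0, "ax": 0, "ay": 0, "az": 0, "claw": -0.7}, {"tx": -20, "ty": 45, "tz": 0, "ax": 0, "ay": 0, "az": 0, "claw": -0.7}, {"tx": -20, "ty": 45, "tz": 0, "ax": 0, "ay": 0, "az": 0, "claw": -0.7}, {"tx": -20, "ty": 45, "tz": 0, "ax": 0, "ay": 0, "az": 0, "claw": -0.7}, {"tx": 0, "ty": 0, "tz": 0, "ax": 0, "ay": 0, "az": 0, "claw": -0.7}]}}

```text
time_s: 16.05
tcp_pos: [0.4791, 0.0925, 0.1441]
eef_rot: [180.0, 0.1, -153.8]
contact_force: [0.6, 0.4, 0.6]
gripper_width: 0.0134
```

Run:
```python
from plant import optics,r
from h import *
for n in("top","scene"):
    c=optics.capture(n); print(n,parts(c)); np.savez(n+"6.npz",**c)
    cv2.imwrite(f"pics/{n}6.png",cv2.resize(c["image"][130:260,300:430] if n=="top" else c["image"][230:370,200:400],None,fx=4,fy=4))
print(r.get_state()["tcp_pos"],r.get_state()["time_s"])
```

```text
top (array([-7.4,  7.8]), array([-10.8, -47.9]), 'ang', 0.061)
scene (array([-11.3,  21.2]), array([-13.1, -33.5]), 'ang', 0.033)
[0.48037625 0.08953885 0.1439574 ] 16.15
```

View pics/top6.png

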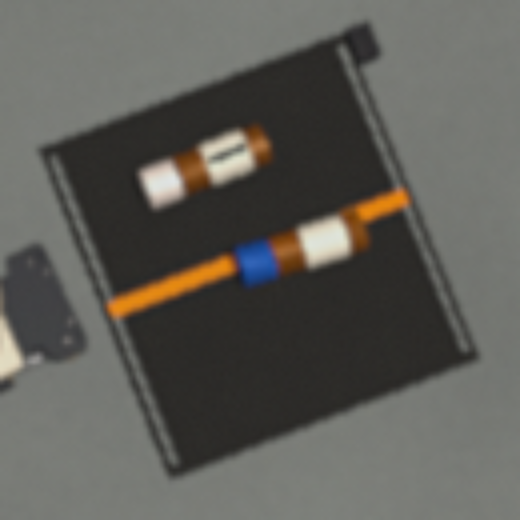

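The vial is now on the near edge of the line, about 11 mm short, with an angle of about 0.05 rad. I'll make the same 24 mm stroke once more, since the last one rolled it about 11 mm.

{"api": "step_arm", "payload": {"increments": [{"tx": 18, "ty": -46, "tz": 0, "ax": 0, "ay": 0, "az": -1, "claw": -0.7}, {"tx": 18, "ty": -46, "tz": 0, "ax": 0, "ay": 0, "az": -1, "claw": -0.7}, {"tx": 18, "ty": -46, "tz": 0, "ax": 0, "ay": 0, "az": -1, "claw": -0.7}, {"tx": 18, "ty": -46, "tz": 0, "ax": 0, "ay": 0, "az": -1, "claw": -0.7}, {"tx": 18, "ty": -46, "tz": 0, "ax": 0, "ay": 0, "az": -1, "claw": -0.7}, {"tx": 18, "ty": -46, "tz": 0, "ax": 0, "ay": 0, "az": -1, "claw": -0.7}, {"tx": 0, "ty": 0, "tz": -40, "ax": 0, "ay": 0, "az": 0, "claw": -0.7}, {"tx": 0, "ty": 0, "tz": -38, "ax": 0, "ay": 0, "az": 0, "claw": -0.7}, {"tx": 0, "ty": 0, "tz": -8, "ax": 0, "ay": 0, "az": 0, "claw": -0.7}, {"tx": 0, "ty": 0, "tz": -4, "ax": 0, "ay": 0, "az": 0, "claw": -0.7}, {"tx": 0, "ty": 0, "tz": 0, "ax": 0, "ay": 0, "az": 0, "claw": -0.7}, {"tx": 0, "ty": 0, "tz": 0, "ax": 0, "ay": 0, "az": 0, "claw": -0.7}]}}

```text
time_s: 17.35
tcp_pos: [0.5897, -0.1889, 0.0551]
eef_rot: [-179.9, 0.1, -160.1]
contact_force: [-0.2, -1.2, 4.1]
gripper_width: 0.0131
```

{"api": "step_arm", "payload": {"increments": [{"tx": 2.8, "ty": 1.1, "tz": 0, "ax": 0, "ay": 0, "az": 1, "claw": -0.7}, {"tx": 4.6, "ty": 1.9, "tz": 0, "ax": 0, "ay": 0, "az": 1.3, "claw": -0.7}, {"tx": 4.6, "ty": 1.9, "tz": 0, "ax": 0, "ay": 0, "az": 1.3, "claw": -0.7}, {"tx": 4.6, "ty": 1.9, "tz": 0, "ax": 0, "ay": 0, "az": 1.3, "claw": -0.7}, {"tx": 3.6, "ty": 1.5, "tz": 0, "ax": 0, "ay": 0, "az": 1.1, "claw": -0.7}, {"tx": 1.9, "ty": 0.8, "tz": 0, "ax": 0, "ay": 0, "az": 0, "claw": -0.7}, {"tx": 0, "ty": 0, "tz": 0, "ax": 0, "ay": 0, "az": 0, "claw": -0.7}, {"tx": 0, "ty": 0, "tz": 0, "ax": 0, "ay": 0, "az": 0, "claw": -0.7}, {"tx": 0, "ty": 0, "tz": 40, "ax": 0, "ay": 0, "az": 0, "claw": -0.7}, {"tx": 0, "ty": 0, "tz": 50, "ax": 0, "ay": 0, "az": 0, "claw": -0.7}]}}

```text
time_s: 18.35
tcp_pos: [0.6088, -0.1786, 0.142]
eef_rot: [179.8, -0.3, -154.1]
contact_force: [1.9, -0.3, -0.2]
gripper_width: 0.0129
```

{"api": "step_arm", "payload": {"increments": [{"tx": -20, "ty": 45, "tz": 0, "ax": 0, "ay": 0, "az": 0, "claw": -0.7}, {"tx": -20, "ty": 45, "tz": 0, "ax": 0, "ay": 0, "az": 0, "claw": -0.7}, {"tx": -20, "ty": 45, "tz": 0, "ax": 0, "ay": 0, "az": 0, "claw": -0.7}, {"tx": -20, "ty": 45, "tz": 0, "ax": 0, "ay": 0, "az": 0, "claw": -0.7}, {"tx": -20, "ty": 45, "tz": 0, "ax": 0, "ay": 0, "az": 0, "claw": -0.7}, {"tx": -20, "ty": 45, "tz": 0, "ax": 0, "ay": 0, "az": 0, "claw": -0.7}, {"tx": 0, "ty": 0, "tz": 0, "ax": 0, "ay": 0, "az": 0, "claw": -0.7}]}}

```text
time_s: 19.05
tcp_pos: [0.489, 0.0955, 0.144]
eef_rot: [180.0, 0.0, -153.8]
contact_force: [0.7, -0.2, 0.5]
gripper_width: 0.0131
```

Run:
```python
from plant import optics,r
from h import *
for n in("top","scene"):
    c=optics.capture(n); print(n,parts(c)); np.savez(n+"7.npz",**c)
    cv2.imwrite(f"pics/{n}7.png",cv2.resize(c["image"][130:260,300:430] if n=="top" else c["image"][230:370,200:400],None,fx=4,fy=4))
    P=cloud(c); X=P[...,:2]-q0; x,y=X@b0,X@a0
    m=(abs(y+.027)<.04)&(abs(x)<.04)&(P[...,2]>.026)&(P[...,2]<.05); A=np.polyfit(y[m],x[m],1); print("depth ridge x",x[m].mean(),"slope",A,m.sum())
print(r.get_state()["tcp_pos"],r.get_state()["time_s"])
```

```text
top (array([3.4, 7.3]), array([ -0.3, -48.5]), 'ang', 0.066)
depth ridge x -0.0012437154619716663 slope [0.07877096 0.00093634] 243
scene (array([ 1.2, 19.1]), array([ -2.5, -34.5]), 'ang', 0.069)
depth ridge x 0.003319033882402225 slope [0.05931773 0.00504814] 419
[0.49034688 0.09257413 0.14383501] 19.15
```

View pics/top7.png

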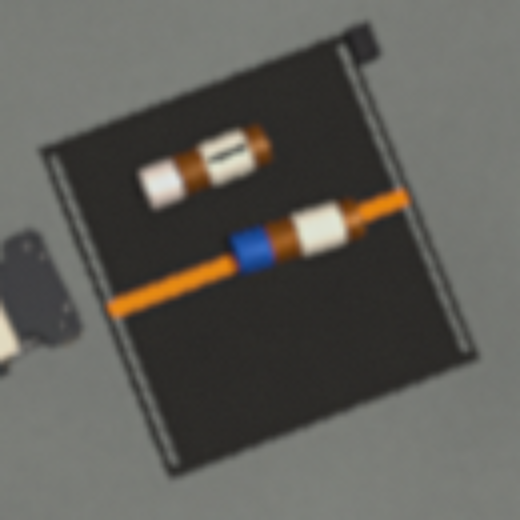

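The vial lies across the line's centre: middle within about 1 mm in both views, axis about 0.07 rad off. The white vial is at (203,168), as before, and the arm is clear, so I'm handing in.

Run:
```python
from plant import r
print(r.close_job(), r.get_state()["time_s"])
```

```text
the job is handed in; nothing more can be done
the job is handed in; nothing more can be done
```

The blue-capped vial is on the orange line, and I handed the job in at about 19 s of the 54 s allowed. No verdict is reported, so this rests on my own last checks.

I rolled it in six light fingertip strokes on its top, pressing up to about 10 N, with the grasp point never below 55 mm. It covered about 72 mm, which is 4.5 rad of turn against the 2.1 rad needed.

**Position:** the colour masks put its middle about +1 mm from the line's centre in the top view and −1 mm in the scene view. The depth readings gave −1 and +3 mm. The limit is 7 mm, and the vial sits about 27 mm along from the line's midpoint (limit 80 mm).

**Angle:** it lies 0.06 to 0.08 rad off the line, against the 0.12 limit. My attempts to straighten it during the strokes had little lasting effect.

**Other things:** the white vial looks unmoved in the last top view and measured the same at each check until before the last two strokes. I did not re-measure the bowl, jar, hide, dome or mister; the fingers came down only at the blue vial. The arm was well clear of everything at hand-in.

Strokes three and four rolled the vial only 9 to 10 mm instead of about 15. The third started too far forward, and the fourth pressed too lightly. I corrected both and made up the distance.

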